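# Stow the long bamboo board behind its keeper

### The job

Clear the counter: swing the long bamboo board round on its post until it meets the rubber stop on the back rail, then press it snugly against that stop for a full second, with about 10 N (a kilogram's push) and never more than 20 N, keeping it flat on the counter and on its post. After that turn the small wooden keeper fully across in front of the board, let go, and leave the kaldero, cruet, measuring cup and ladle where they stand.

Things in the scene. Friction and masses are not known exactly. Their poses are not given: they have to be found in the camera images.
- board: loose bamboo cutting board, 350 x 70 x 22 thick, 0.28 to 0.56 kg, flat on the counter; its 24 mm hole sits over the fixture's 18 mm post with 3 mm play. Origin: underside, centre of the hole; y runs along the board to its free end at y = 320 (other end -30); long edges at x = -35 and +35. It starts with y turned 0.35 to 0.65 rad anticlockwise from the fixture's y; stowed: both y nearly agree
- board_end (a point): middle of the board's free end face, at half its thickness
- fixture: stowage fixture fixed to the counter. Origin: on the counter, centre of the post (38 high); y runs along the back rail, x points from the post to the rail (away from the robot), z up. The aluminium rail is 40 high, its near face at x = 70, from y = -45 to 375. The board needs 1 to 3 N to slide on the counter; a finger bearing down on it adds friction, which takes push away from the stop
- stop_line (a point): point on the fixture at x = 35, y = 270, 16 above the counter. Here a rubber stop (22 diameter) on a screw through the rail faces the board's x = +35 edge. How far the screw is set is not measured: the stop's face lies anywhere from fixture x = 11 to 35, so it must be felt. The screw stays put; the rubber gives 0.1 mm per N over 3 mm. A push level with it goes into the stop, less friction
- keeper_pin (a point): axis of the keeper's upright pin, at fixture x = -77, y = 350, on the counter
- keeper (a joint): angle of the wooden keeper (rad), a bar 16 wide, 7 to 27 above the counter, reaching 75 from its pin. 0: points to the fixture's -x (open); grows anticlockwise from above to its end stop at 1.57, where it points to -y, across in front of the board's free end, its inner side at fixture x = -69: a board not against the stop can block it. Starts at 0 to 0.3; turns with 1 N at the tip; stays put
- keeper_tip (a point): middle of the keeper's free end face, 75 mm from its pin, 17 above the counter
- kaldero: bystander: aluminium pot, 180 diameter, 129 high with its glass lid and knob, side handles to 225 wide, on a 12 mm bamboo trivet; origin at the centre of its underside
- cruet: bystander: small glass cruet with a black twist cap, 64 diameter, 120 high; origin at the centre of its underside
- measuring_cup: bystander: steel measuring cup, 76 diameter, 50 high, flat handle reaching 115 along its -x; origin at the centre of its underside
- ladle: bystander: silicone ladle lying flat, about 280 long along its x (from -126 to 158), bowl 72 diameter and 28 high at +122; origin on the counter under its handle

How it is judged:
By the outcome, as a careful person would: the job done as asked, in the order asked, and still so for the second after the job is handed in, with the robot touching nothing.
It also fails if it takes over 72 s, if anything falls off the work surface, if the arm or the gripper's body presses on something with over 40 N, if the wrist force passes 120 N, or if a joint passes its speed limit or range.

### The arm

A 6-joint arm with a two-finger parallel gripper is mounted at the origin on the work surface. World frame = base frame: x ahead of the robot, y to its left, z up, the work surface at z = 0. Lengths are in m, angles in rad, forces in N, time in s.
With the tool pointing down it reaches from about 0.35 to 0.775 m from the base axis. Payload 5.5 kg.
Tool frame: the origin (TCP) lies at the very end of the fingers, on their centre line; the grasp point (between the pads) lies 19 mm behind it (env.grip_depth is the distance from the TCP to the grasp point, in m); z points along the fingers, y is the direction in which the jaws open and shut (so a half turn about z gives the same grasp; the last joint's range is limited). The gripper opens to 85 mm and grips with 20 to 120 N. Pads are 22 mm wide; open, the fingers measure 114 mm over their backs; the gripper's body (76 mm by 85 mm) begins 54 mm behind the grasp point. The pads swing forward as they close: fully open they stand 13 mm farther back than shut.
Start: joints at [-1.321, 0.313, 0.046, 1.304, 0, 1.431], TCP at [0.219, -0.532, 0.231] pointing down, gripper open.
Joint ranges: [-2.76, 2.76], [-0.86, 1.69], [-1.03, 1.26], [-2.2, 2.34], [-1.47, 1.5], [-3.14, 3.14]. Speed limits (rad/s): [2.57, 2.57, 3.14, 3.14, 3.14, 3.14].

### API

Orientations are given as a unit quaternion [w, x, y, z].
In Python, from workcell import env gives the robot as it stands.
- The arm moves only by the tool step_arm, never from a script. Its argument "series" is a list of rows, each a list of 3 entries, a list of its own where there are three numbers: the shift along the world's x, y, z in cm, then the turn about the world's z in rad, then the closure in counts, from 0 (fully open) to 255 (shut). A call has 1 to 5 rows; each row is the pose to reach, as a shift and turn from the pose measured when the call began; what a row does not reach only later rows make up. A row lasts 1/8 s, in which the tool goes at most 62.5 mm and 10.7 degrees, less where a joint would pass 70% of its speed; a pose out of reach is approached as far as the arm can. A call with a gripper value outside its range is refused whole. The fingers move at their own pace and stop on an object; "newtons" is the grip in N (left out, the last holds). Time passes only in rows, so rows that repeat a pose let the fingers close. It gives the time, the measured TCP pose, the force and the opening at its end, in the units of the state.
- env.get_state(): the state, without advancing time (a new reading comes with each control period).
- env.read_camera(name): name is "side" or "top"; returns a dict with "frame" (420x560x3 uint8, red, green, blue), "vertical_fov" (degrees; the focal length in pixels is half the picture's height over the tangent of half this angle, whatever the lens; pixels are square), "cx", "cy" (the principal point, pixels), "dist_coeffs" ([k1, k2, p1, p2, k3] as OpenCV has them; the pictures are not rectified), "camera_from_world" (4x4, takes a point from world to camera coordinates). Camera axes: x right, y down, z forward; pixel columns grow to the right and rows downward; lengths in m; the calibration is good to about 2 mm. A picture is of the moment at which its call begins. There is no depth.
- env.hand_in(): hands the job in, once; it reports no verdict.
The state is a dict: "clock": time; "joint_pos": joint angles; "qvel": joint speeds; "tau": joint torques, N m; "tcp_pos": TCP position; "orientation": TCP orientation; "wrist_force": force on the tool from outside, world axes, zero at the start; "ft_torque": the same for the moment, N m; "finger_gap": finger opening in m.
Only numpy, scipy, OpenCV 4.12 (cv2) and the standard library are available. Lean on these libraries where they do the work, as an engineer would, in place of code of your own. Each camera call takes 0.05 s, during which the arm holds its last target.

## Working session

There is one attempt and no reset: what is moved stays moved. The work goes in short steps, Python scripts to look and compute and a tool call to move; the robot and the scene stay as the last step left them, time stands still between calls to the robot, and variables do not carry over. Pictures are saved under pics/ and viewed, and the job is handed in when it is done.

Besides the shell and the picture viewer there is one more tool, called after "Emit:" as name(argument=value, ...) on one line, values as JSON. step_arm: Moves the arm, as the interface text tells. Its arguments: {"type":"object","properties":{"series":{"type":"array"},"newtons":{"type":"number"}},"required":["series"]}

```bash
mkdir -p pics; ls
cat > h.py <<'E'
import numpy as np, cv2, pickle
from workcell import env
def snap(name,fn):
    c=env.read_camera(name); cv2.imwrite('pics/'+fn+'.png',c['frame'][:,:,::-1]); pickle.dump(c,open('pics/'+fn+'.pkl','wb')); return c
def K(c):
    f=210/np.tan(np.radians(c['vertical_fov'])/2); return np.array([[f,0,c['cx']],[0,f,c['cy']],[0,0,1.]])
def px2w(c,uv,z):
    p=cv2.undistortPoints(np.array(uv,float).reshape(-1,1,2),K(c),np.array(c['dist_coeffs'],float)).reshape(-1,2)
    T=np.array(c['camera_from_world']);R=T[:3,:3];o=-R.T@T[:3,3]
    d=np.c_[p,np.ones(len(p))]@R; zz=np.broadcast_to(z,len(p)); return o+d*((zz-o[2])/d[:,2])[:,None]
def w2px(c,P):
    T=np.array(c['camera_from_world']);r=cv2.Rodrigues(T[:3,:3])[0]
    return cv2.projectPoints(np.array(P,float).reshape(-1,1,3),r,T[:3,3],K(c),np.array(c['dist_coeffs'],float))[0].reshape(-1,2)
def st():
    s=env.get_state(); print({k:np.round(s[k],4).tolist() for k in s})
    return s
E
python3 - <<'E'
from h import *
snap('top','t0');snap('side','s0');st();c=env.read_camera('top');print({k:c[k] for k in c if k!='frame'})
E
```

```text
pics
{'clock': 0.1, 'joint_pos': [-1.3206, 0.3139, 0.0451, 1.3036, 0.0, 1.4312], 'qvel': [0.0013, -0.0027, 0.0015, -0.0004, 0.0004, -0.0005], 'tau': [0.002, -48.1723, 29.9246, 0.0127, -0.0002, 0.0], 'tcp_pos': [0.2184, -0.5314, 0.2305], 'orientation': [-0.0008, 0.9811, 0.1937, -0.0], 'wrist_force': [0.3838, -0.0556, 0.2268], 'ft_torque': [-0.0075, 0.024, 0.0016], 'finger_gap': 0.0854}
{'vertical_fov': 54.29404398623689, 'cx': 275.1676700267569, 'cy': 204.79306992135963, 'dist_coeffs': array([-0.04730768,  0.        ,  0.        ,  0.        ,  0.        ]), 'camera_from_world': array([[-1.21056776e-03, -9.99997658e-01,  1.79404019e-03,
         1.88587733e-02],
       [-9.98330894e-01,  1.10495729e-03, -5.77425694e-02,
         5.25322427e-01],
       [ 5.77404518e-02, -1.86094704e-03, -9.98329894e-01,
         1.30329800e+00],
       [ 0.00000000e+00,  0.00000000e+00,  0.00000000e+00,
         1.00000000e+00]])}
```

View pics/t0.png

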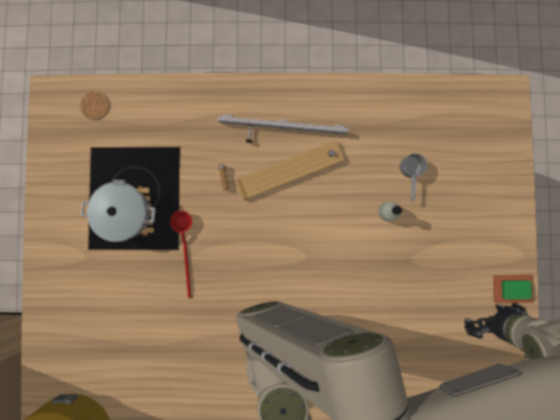

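View pics/s0.png

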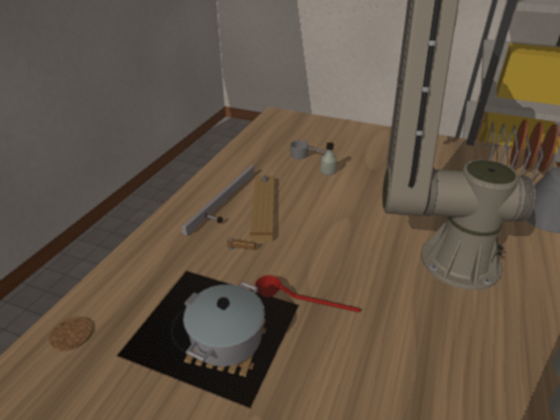

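The top view shows the board from about (333,153) at the post to (243,190) at its free end. The rail runs from (220,119) to (347,130), the stop is at (250,135), and the keeper is near (223,177). I'll zoom in.

Run:
```python
import cv2
a=cv2.imread('pics/t0.png')[105:225,200:360];cv2.imwrite('pics/t0z.png',cv2.resize(a,None,fx=5,fy=5,interpolation=cv2.INTER_CUBIC))
a=cv2.imread('pics/s0.png')[160:265,170:300];cv2.imwrite('pics/s0z.png',cv2.resize(a,None,fx=5.5,fy=5.5,interpolation=cv2.INTER_CUBIC))
```

```text
(no output)
```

View pics/t0z.png

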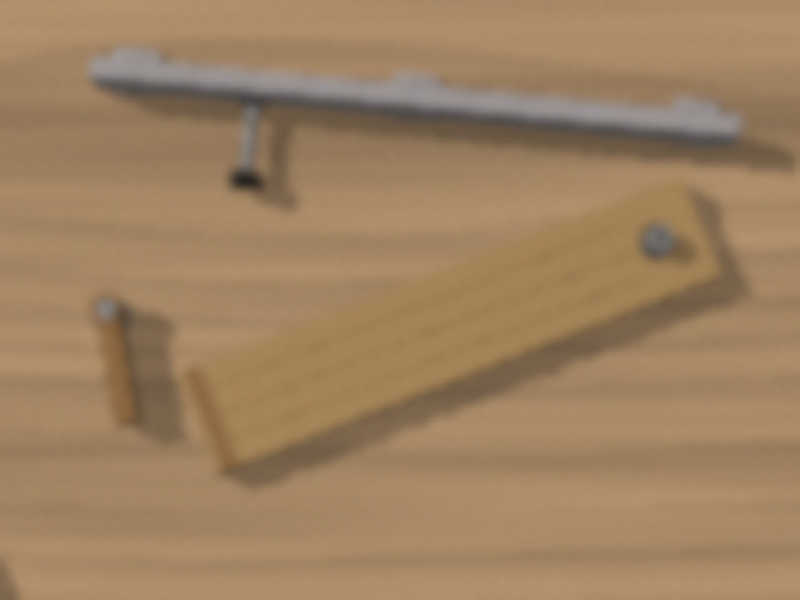

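View pics/s0z.png

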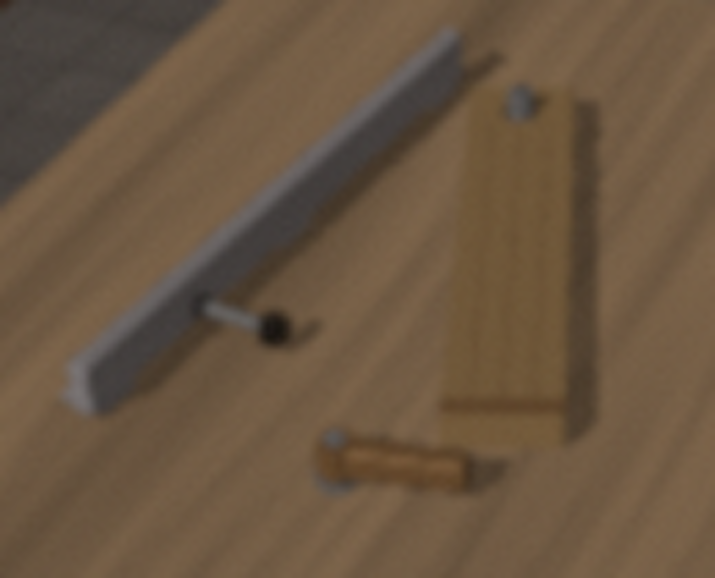

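Run:
```python
from h import *
c=pickle.load(open('pics/t0.pkl','rb'));s=pickle.load(open('pics/s0.pkl','rb'))
tz=lambda p:((np.array(p)+.5)/5-.5+[200,105]); sz=lambda p:((np.array(p)+.5)/5.5-.5+[170,160])
n=['post','railL','railR','pin','tip','stop','bFL','bFR','bNL','bNR']
P=px2w(c,[tz(p) for p in [(657,238),(90,85),(740,138),(107,309),(126,424),(243,180),(190,372),(225,468),(685,180),(722,267)]],[.038,.04,.04,.03,.027,.016,.022,.022,.022,.022])
for a,b in zip(n,P):print(a,b.round(4))
Q=px2w(s,[sz(p) for p in [(520,95),(335,438),(468,475),(272,328),(442,435),(568,440),(472,90),(573,97)]],[.038,.03,.017,.016,.022,.022,.022,.022])
for a,b in zip(['post','pin','tip','stop','bF','bF','bN','bN'],Q):print('side',a,b.round(4))
post=P[0][:2]; 
# fixture y dir: railR->railL
d=P[1][:2]-P[2][:2];print('len rail',np.linalg.norm(d)); 
k=P[3][:2]-post; print('pin dist',np.linalg.norm(k),'exp',np.hypot(77,350))
yaw_r=np.arctan2(d[1],d[0])-np.pi/2
yaw_k=np.arctan2(k[1],k[0])-np.arctan2(350,-77)
print('yaw rail',yaw_r,'yaw pin',yaw_k)
e=(P[6]+P[7])[:2]/2-post; print('board',np.linalg.norm(e),np.arctan2(e[1],e[0])-np.pi/2)
kt=P[4][:2]-P[3][:2];print('keeper dir',np.arctan2(kt[1],kt[0])-np.pi)
for yaw in(yaw_r,yaw_k):
  R=np.array([[np.cos(yaw),-np.sin(yaw)],[np.sin(yaw),np.cos(yaw)]])
  for m,v in zip(n,P): print(m,(R.T@(v[:2]-post)*1000).round(1),end=' ')
  print('stopside',(R.T@(Q[3][:2]-post)*1000).round(1))
# bystanders rough
B=px2w(c,[(181,221),(189,297),(116,210),(152,214),(390,211),(414,166),(413,197)],[.02,.01,.1,.07,.1,.05,.05]);print(B.round(3))
```

```text
post [ 0.6921 -0.1602  0.038 ]
railL [0.7912 0.2025 0.04  ]
railR [ 0.7565 -0.2139  0.04  ]
pin [0.6479 0.1917 0.03  ]
tip [0.5742 0.1793 0.027 ]
stop [0.7344 0.1057 0.016 ]
bFL [0.6082 0.139  0.022 ]
bFR [0.5462 0.1162 0.022 ]
bNL [ 0.7331 -0.181   0.022 ]
bNR [ 0.6762 -0.2043  0.022 ]
side post [ 0.6895 -0.1576  0.038 ]
side pin [0.6473 0.1924 0.03  ]
side tip [0.5742 0.1796 0.017 ]
side stop [0.7356 0.1024 0.016 ]
side bF [0.5988 0.1598 0.022 ]
side bF [0.5329 0.1377 0.022 ]
side bN [ 0.7325 -0.1749  0.022 ]
side bN [ 0.6661 -0.1923  0.022 ]
len rail 0.41781533096363865
pin dist 0.35462264172369734 exp 358.3699206127657
yaw rail -0.08311695930178242 yaw pin -0.09167077938633561
board 0.3098733825410522 0.37970798269822437
keeper dir -6.117626356529893
post [0. 0.] railL [ 68.7 369.6] railR [ 68.7 -48.2] pin [-73.2 347. ] tip [-145.7  328.6] stop [ 20.2 268.5] bFL [-108.4  291.2] bFR [-168.3  263.4] bNL [ 42.6 -17.4] bNR [-12.2 -45.3] stopside [ 21.6 265.3]
post [0. 0.] railL [ 65.5 370.2] railR [ 69.1 -47.6] pin [-76.2 346.3] tip [-148.5  327.3] stop [ 17.9 268.6] bFL [-110.9  290.2] bFR [-170.5  261.9] bNL [ 42.8 -17. ] bNR [-11.8 -45.4] stopside [ 19.3 265.5]
[[ 0.473  0.32   0.02 ]
 [ 0.23   0.295  0.01 ]
 [ 0.505  0.501  0.1  ]
 [ 0.494  0.399  0.07 ]
 [ 0.501 -0.329  0.1  ]
 [ 0.646 -0.422  0.05 ]
 [ 0.547 -0.417  0.05 ]]
```

Emit:
step_arm(series=[[[2.8,5.4,0],0,255],[[5.6,10.8,0],0,255],[[8.4,16.2,0],0,255],[[11.2,21.6,0],0,255],[[14,27,0],0,255]], newtons=40)

```text
clock: 0.78
tcp_pos: [0.3589, -0.2597, 0.2305]
orientation: [-0.001, 0.981, 0.193, 0.0]
wrist_force: [2.0, -0.5, -0.2]
finger_gap: 0.0002
```

Emit:
step_arm(series=[[[2.8,5.4,0],0,255],[[5.6,10.8,0],0,255],[[8.4,16.2,0],0,255],[[11.2,21.6,0],0,255],[[14,27,0],0,255]])

```text
clock: 1.4
tcp_pos: [0.4994, 0.0123, 0.2305]
orientation: [-0.001, 0.981, 0.193, 0.0]
wrist_force: [0.2, -0.9, 0.5]
finger_gap: 0.0001
```

Emit:
step_arm(series=[[[3.2,5.4,0],0,255],[[3.2,5.4,-5],0,255],[[3.2,5.4,-10],0,255],[[3.2,5.4,-15],0,255],[[3.2,5.4,-17],0,255]])

```text
clock: 2.02
tcp_pos: [0.5286, 0.0665, 0.0569]
orientation: [-0.001, 0.981, 0.194, -0.003]
wrist_force: [-0.8, -0.1, -0.4]
finger_gap: -0.0002
```

Run:
```python
from h import *
c=snap('top','t1');s=snap('side','s1');st()
a=c['frame'][105:225,200:360,::-1];cv2.imwrite('pics/t1z.png',cv2.resize(a,None,fx=5,fy=5,interpolation=cv2.INTER_CUBIC))
a=s['frame'][140:265,170:330,::-1];cv2.imwrite('pics/s1z.png',cv2.resize(a,None,fx=4.5,fy=4.5,interpolation=cv2.INTER_CUBIC))
```

```text
{'clock': 2.125, 'joint_pos': [-0.0264, 0.3553, -0.3443, 0.8774, 0.0011, 2.7258], 'qvel': [-0.0024, -0.0386, 0.0579, 0.0449, -0.0014, 0.0011], 'tau': [-0.0434, -45.1993, 25.2764, -0.6434, 0.0058, -0.0], 'tcp_pos': [0.5287, 0.0664, 0.0575], 'orientation': [-0.0012, 0.9811, 0.1935, -0.0029], 'wrist_force': [-0.455, 0.6881, 0.3853], 'ft_torque': [0.0263, -0.0326, -0.0335], 'finger_gap': -0.0001}
```

View pics/t1z.png

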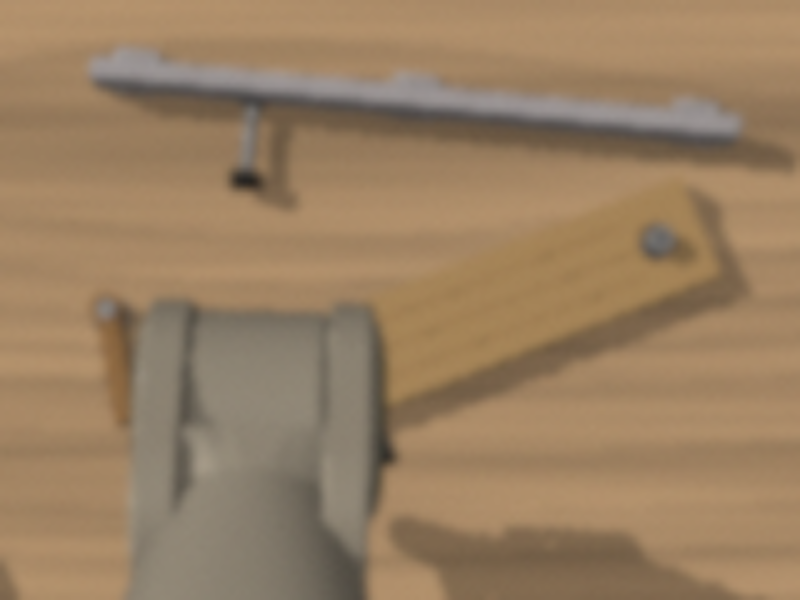

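View pics/s1z.png

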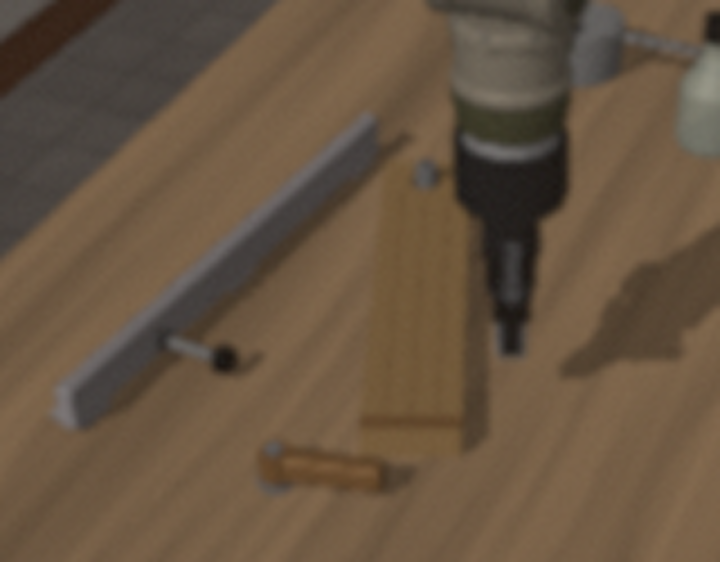

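The fingertip is on the robot's side of the board, clear of its edge, so I'll lower it.

Emit:
step_arm(series=[[[0,0,-2.5],0,255],[[0,0,-4],0,255],[[0,0,-4.4],0,255],[[0,0,-4.4],0,255]])

```text
clock: 2.62
tcp_pos: [0.5292, 0.0664, 0.014]
orientation: [-0.001, 0.981, 0.193, -0.003]
wrist_force: [-0.5, 0.1, -0.1]
finger_gap: -0.0005
```

Emit:
step_arm(series=[[[0.4,0.2,-0.6],0,255],[[0.9,0.35,-0.6],0,255],[[1.3,0.5,-0.6],0,255],[[1.6,0.6,-0.6],0,255],[[1.9,0.75,-0.6],0,255]])

```text
clock: 3.25
tcp_pos: [0.5484, 0.074, 0.0081]
orientation: [-0.001, 0.981, 0.193, -0.003]
wrist_force: [-0.6, 0.5, 0.1]
finger_gap: 0.0001
```

Emit:
step_arm(series=[[[0.5,0.3,0],-0.02,255],[[1.0,0.6,0],-0.04,255],[[1.5,0.9,0],-0.06,255],[[2.0,1.15,0],-0.08,255],[[2.5,1.4,0],-0.1,255]])

```text
clock: 3.88
tcp_pos: [0.5736, 0.0882, 0.008]
orientation: [-0.001, 0.99, 0.144, -0.003]
wrist_force: [-2.6, -0.6, 0.9]
finger_gap: 0.0002
```

Emit:
step_arm(series=[[[0.5,0.2,0],-0.02,255],[[1.0,0.4,0],-0.04,255],[[1.5,0.6,0],-0.06,255],[[2.0,0.85,0],-0.08,255],[[2.5,1.05,0],-0.1,255]])

```text
clock: 4.5
tcp_pos: [0.5991, 0.0988, 0.008]
orientation: [-0.001, 0.996, 0.093, -0.002]
wrist_force: [-0.8, -0.8, 0.4]
finger_gap: -0.0003
```

Emit:
step_arm(series=[[[0.5,0.2,0],-0.02,255],[[1.0,0.35,0],-0.04,255],[[1.5,0.5,0],-0.06,255],[[2.0,0.65,0],-0.08,255],[[2.5,0.8,0],-0.1,255]])

```text
clock: 5.12
tcp_pos: [0.6244, 0.1068, 0.008]
orientation: [-0.001, 0.999, 0.043, -0.002]
wrist_force: [-1.4, 0.1, 0.9]
finger_gap: -0.0003
```

Run:
```python
from h import *
c=snap('top','t2');s=snap('side','s2');st()
a=c['frame'][105:225,200:360,::-1];cv2.imwrite('pics/t2z.png',cv2.resize(a,None,fx=5,fy=5,interpolation=cv2.INTER_CUBIC))
a=s['frame'][140:265,170:330,::-1];cv2.imwrite('pics/s2z.png',cv2.resize(a,None,fx=4.5,fy=4.5,interpolation=cv2.INTER_CUBIC))
```

```text
{'clock': 5.225, 'joint_pos': [0.0414, 0.5726, -0.1246, 0.877, 0.0031, 3.0968], 'qvel': [-0.0006, -0.0049, -0.0108, -0.0071, -0.0005, -0.016], 'tau': [0.0242, -57.3299, 25.6056, 0.1151, 0.0084, 0.1255], 'tcp_pos': [0.6252, 0.1069, 0.008], 'orientation': [-0.0016, 0.9991, 0.0431, -0.0017], 'wrist_force': [-0.5061, -0.1276, -0.3856], 'ft_torque': [-0.0398, -0.004, 0.0051], 'finger_gap': 0.0001}
```

View pics/s2z.png

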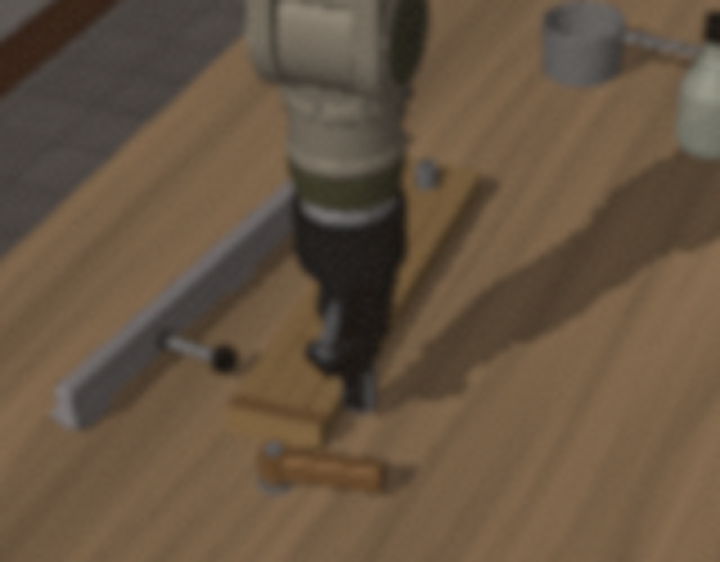

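View pics/t2z.png

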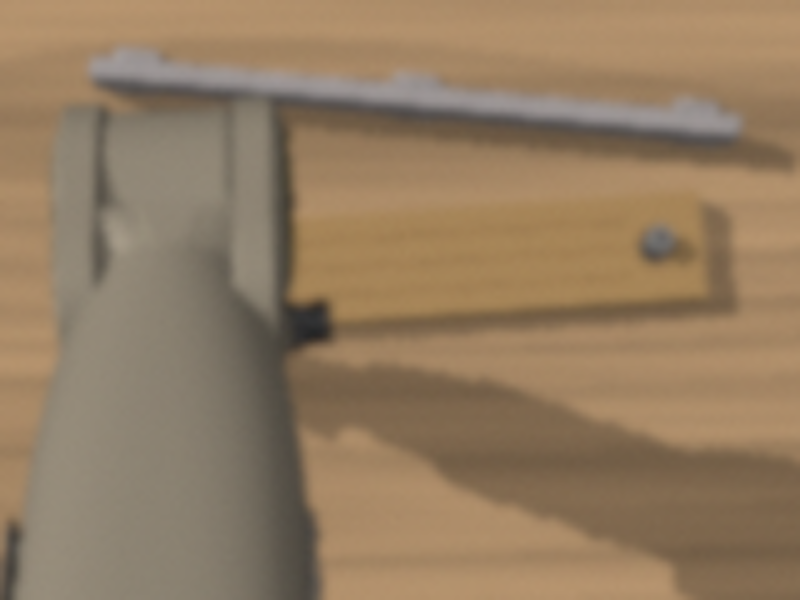

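The board is flat and on its post, with the stop roughly 15–20 mm away. Joint 6 is near its limit, so I'll turn back slightly and creep forward.

Emit:
step_arm(series=[[[0.3,0.05,0],0.02,255],[[0.6,0.1,0],0.03,255],[[0.8,0.15,0],0.03,255],[[1.0,0.2,0],0.03,255]])

```text
clock: 5.72
tcp_pos: [0.6353, 0.1089, 0.008]
orientation: [-0.001, 0.998, 0.058, -0.002]
wrist_force: [-1.0, -0.7, -0.2]
finger_gap: -0.0003
```

Emit:
step_arm(series=[[[0.2,0.04,0],0,255],[[0.4,0.08,0],0,255]])

```text
clock: 5.98
tcp_pos: [0.6394, 0.1096, 0.008]
orientation: [-0.001, 0.998, 0.058, -0.002]
wrist_force: [-1.1, 0.4, 1.1]
finger_gap: 0.0002
```

Emit:
step_arm(series=[[[0.15,0.03,0],0,255],[[0.3,0.05,0],0,255]])

```text
clock: 6.22
tcp_pos: [0.6425, 0.1101, 0.008]
orientation: [-0.001, 0.998, 0.058, -0.002]
wrist_force: [-1.9, -0.9, 0.5]
finger_gap: 0.0001
```

Emit:
step_arm(series=[[[0.1,0.02,0],0,255],[[0.2,0.03,0],0,255]])

```text
clock: 6.48
tcp_pos: [0.6445, 0.1105, 0.008]
orientation: [-0.001, 0.998, 0.058, -0.002]
wrist_force: [-1.7, -0.8, 0.4]
finger_gap: 0.0001
```

Emit:
step_arm(series=[[[0.1,0.02,0],0,255],[[0.2,0.03,0],0,255]])

```text
clock: 6.72
tcp_pos: [0.6462, 0.1107, 0.0079]
orientation: [-0.001, 0.998, 0.058, -0.002]
wrist_force: [-3.1, -0.7, 2.0]
finger_gap: 0.0003
```

Emit:
step_arm(series=[[[0.06,0,0],0,255]])

```text
clock: 6.85
tcp_pos: [0.6463, 0.1107, 0.0079]
orientation: [-0.001, 0.998, 0.058, -0.003]
wrist_force: [-5.2, -1.5, 3.4]
finger_gap: -0.0001
```

Emit:
step_arm(series=[[[0.06,0,0],0,255]])

```text
clock: 6.98
tcp_pos: [0.6463, 0.1107, 0.0079]
orientation: [-0.001, 0.998, 0.058, -0.003]
wrist_force: [-4.4, -0.4, 3.7]
finger_gap: -0.0001
```

Emit:
step_arm(series=[[[0.06,0,0],0,255]])

```text
clock: 7.1
tcp_pos: [0.6464, 0.1107, 0.0079]
orientation: [-0.001, 0.998, 0.058, -0.004]
wrist_force: [-5.1, -0.9, 3.3]
finger_gap: -0.0003
```

Emit:
step_arm(series=[[[0.09,0.01,0.02],0,255],[[0.09,0.01,0.02],0,255]])

```text
clock: 7.35
tcp_pos: [0.6465, 0.1107, 0.0079]
orientation: [-0.001, 0.998, 0.058, -0.004]
wrist_force: [-4.7, -0.7, 3.9]
finger_gap: -0.0001
```

Emit:
step_arm(series=[[[0.14,0.01,0.06],0,255],[[0.14,0.01,0.06],0,255]])

```text
clock: 7.6
tcp_pos: [0.6467, 0.1108, 0.008]
orientation: [-0.001, 0.998, 0.058, -0.006]
wrist_force: [-5.9, -0.5, 1.7]
finger_gap: -0.0001
```

Emit:
step_arm(series=[[[0.2,0.01,0.09],0,255],[[0.2,0.01,0.09],0,255]])

```text
clock: 7.85
tcp_pos: [0.6469, 0.1108, 0.0081]
orientation: [-0.001, 0.998, 0.058, -0.008]
wrist_force: [-7.0, -1.9, 2.2]
finger_gap: -0.0002
```

Emit:
step_arm(series=[[[0.25,0.01,0.09],0,255],[[0.25,0.01,0.09],0,255]])

```text
clock: 8.1
tcp_pos: [0.6469, 0.1108, 0.0081]
orientation: [-0.001, 0.998, 0.058, -0.01]
wrist_force: [-8.6, -0.7, 2.9]
finger_gap: 0.0001
```

Emit:
step_arm(series=[[[0.32,0.0,0.14],0,255],[[0.32,0.0,0.14],0,255]])

```text
clock: 8.35
tcp_pos: [0.6471, 0.1108, 0.0082]
orientation: [-0.001, 0.998, 0.058, -0.013]
wrist_force: [-8.4, -0.4, 1.3]
finger_gap: -0.0001
```

Emit:
step_arm(series=[[[0.36,0.0,0.17],0,255],[[0.36,0.0,0.17],0,255]])

```text
clock: 8.6
tcp_pos: [0.6472, 0.1108, 0.0083]
orientation: [-0.001, 0.998, 0.058, -0.017]
wrist_force: [-8.4, -0.6, 2.0]
finger_gap: 0.0001
```

Emit:
step_arm(series=[[[0.45,0.0,0.2],0,255],[[0.45,0.0,0.2],0,255],[[0.45,0.0,0.2],0,255]])

```text
clock: 8.98
tcp_pos: [0.6473, 0.1109, 0.0084]
orientation: [-0.002, 0.998, 0.058, -0.021]
wrist_force: [-11.3, -1.1, 0.6]
finger_gap: -0.0001
```

Run:
```python
from h import *
st()
c=snap('top','t3');s=snap('side','s3');st()
a=s['frame'][140:265,170:330,::-1];cv2.imwrite('pics/s3z.png',cv2.resize(a,None,fx=4.5,fy=4.5,interpolation=cv2.INTER_CUBIC))
```

```text
{'clock': 8.975, 'joint_pos': [0.0463, 0.6385, -0.0038, 0.9704, 0.0027, 3.0711], 'qvel': [-0.0012, 0.0014, -0.0006, -0.0015, 0.0003, 0.0003], 'tau': [-0.5215, -62.5968, 32.2035, -4.1057, 0.1355, -0.0529], 'tcp_pos': [0.6473, 0.1109, 0.0084], 'orientation': [-0.0016, 0.9981, 0.0583, -0.0209], 'wrist_force': [-11.255, -1.0634, 0.6113], 'ft_torque': [-0.2224, 2.0426, 0.028], 'finger_gap': -0.0001}
{'clock': 9.075, 'joint_pos': [0.0463, 0.6385, -0.0038, 0.9703, 0.0027, 3.0711], 'qvel': [-0.0009, 0.0002, 0.001, -0.0012, 0.0005, -0.0002], 'tau': [-0.5155, -62.6485, 32.1897, -4.0933, 0.1347, -0.0527], 'tcp_pos': [0.6473, 0.1109, 0.0084], 'orientation': [-0.0016, 0.9981, 0.0583, -0.0209], 'wrist_force': [-10.7163, -0.357, 1.7988], 'ft_torque': [-0.137, 2.0305, -0.0598], 'finger_gap': 0.0002}
```

View pics/s3z.png

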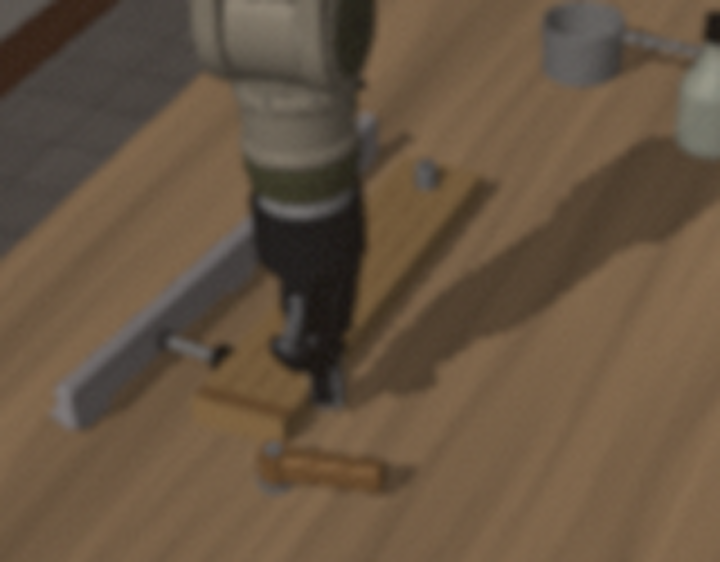

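The board lies flat against the black stop. I'll firm the push up a little, then hold that target.

Emit:
step_arm(series=[[[0.51,0.0,0.2],0,255],[[0.51,0.0,0.2],0,255],[[0.51,0.0,0.2],0,255],[[0.51,0.0,0.2],0,255],[[0.51,0.0,0.2],0,255]])

```text
clock: 9.7
tcp_pos: [0.6474, 0.1109, 0.0085]
orientation: [-0.002, 0.998, 0.058, -0.026]
wrist_force: [-12.4, -0.0, 2.0]
finger_gap: -0.0003
```

Run:
```python
from h import *
F=[]
for i in range(28):
    env.read_camera('top'); F.append(env.get_state()['wrist_force'])
F=np.array(F);print(F.mean(0),F.min(0),F.max(0));st()
```

```text
[-12.11318992  -1.09960018   2.17132353] [-12.85969384  -1.85546916   1.46593776] [-10.75736322   0.03812232   3.30326278]
{'clock': 11.1, 'joint_pos': [0.0462, 0.6461, 0.01, 0.9864, 0.0028, 3.0709], 'qvel': [0.0011, 0.001, 0.0002, -0.0015, 0.0004, 0.0004], 'tau': [-0.6062, -62.6132, 32.8385, -4.7579, 0.1561, -0.0598], 'tcp_pos': [0.6474, 0.1108, 0.0085], 'orientation': [-0.0017, 0.998, 0.0584, -0.0258], 'wrist_force': [-12.4094, -0.8236, 1.9296], 'ft_torque': [-0.1863, 2.4259, -0.0089], 'finger_gap': 0.0002}
```

Held about 12 N for roughly 2 s, with a peak under 13 N at the tool. Now I'll back off straight and lift.

Emit:
step_arm(series=[[[-0.2,0,0],0,255],[[-0.6,0,0],0,255],[[-1.5,0,0],0,255],[[-2.5,0,0],0,255],[[-3,0,0.5],0,255]])

```text
clock: 11.72
tcp_pos: [0.6162, 0.1109, 0.0134]
orientation: [-0.002, 0.998, 0.058, -0.026]
wrist_force: [-0.5, -0.4, -0.2]
finger_gap: -0.0001
```

Emit:
step_arm(series=[[[-1,0,3],0.1,255],[[-1.5,0,6],0.2,255],[[-2,2,8.5],0.3,255],[[-2,5,8.5],0.4,255],[[-2,8,8.5],0.45,255]])

```text
clock: 12.35
tcp_pos: [0.5966, 0.1917, 0.0999]
orientation: [0.004, 0.96, 0.28, -0.025]
wrist_force: [0.1, -0.3, 0.2]
finger_gap: -0.0002
```

Run:
```python
from h import *
c=snap('top','t4');s=snap('side','s4');st()
a=c['frame'][105:225,200:360,::-1];cv2.imwrite('pics/t4z.png',cv2.resize(a,None,fx=5,fy=5,interpolation=cv2.INTER_CUBIC))
a=s['frame'][140:300,170:370,::-1];cv2.imwrite('pics/s4z.png',cv2.resize(a,None,fx=3.7,fy=3.7,interpolation=cv2.INTER_CUBIC))
```

```text
{'clock': 12.45, 'joint_pos': [0.1922, 0.5178, 0.0259, 1.1284, -0.0124, 2.7631], 'qvel': [-0.0412, 0.0005, -0.0179, -0.0015, -0.0298, 0.0014], 'tau': [0.7232, -56.8104, 28.1217, 0.4383, 0.1134, -0.0164], 'tcp_pos': [0.5961, 0.1937, 0.0992], 'orientation': [0.0039, 0.9592, 0.2815, -0.0252], 'wrist_force': [0.027, 1.0285, -0.0502], 'ft_torque': [0.003, -0.0449, -0.0058], 'finger_gap': -0.0001}
```

View pics/s4z.png

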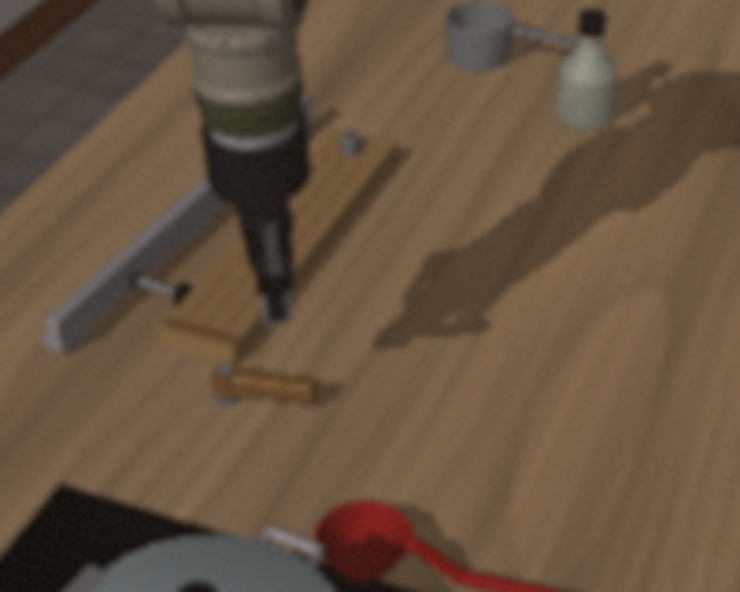

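View pics/t4z.png

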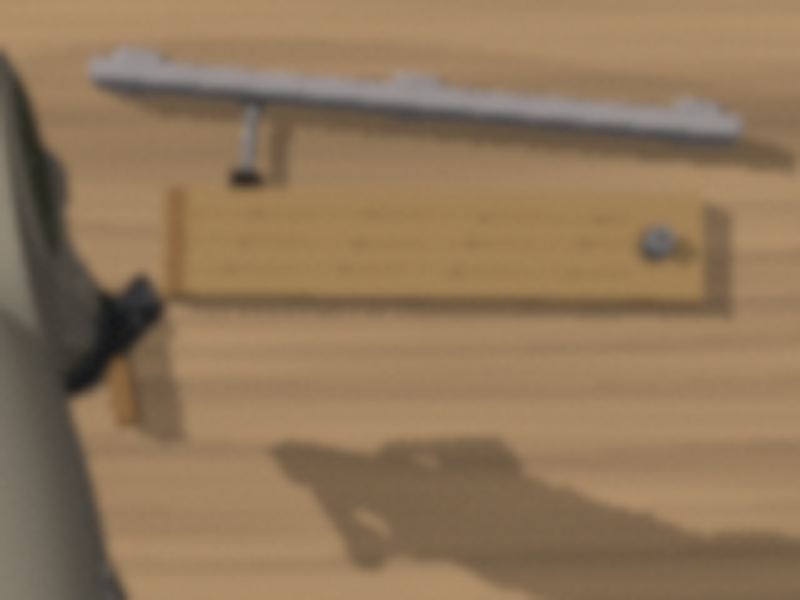

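The board rests on the stop at zoomed (245,185), flat and on its post, and the keeper hasn't moved. Next I'll go down on the far (left) side of the keeper.

Emit:
step_arm(series=[[[-0.8,2.8,0],0,255],[[-0.8,2.8,0],0,255],[[-0.8,2.8,-3],0,255],[[-0.8,2.8,-5.5],0,255],[[-0.8,2.8,-5.5],0,255]])

```text
clock: 13.08
tcp_pos: [0.5864, 0.22, 0.0423]
orientation: [0.004, 0.959, 0.281, -0.027]
wrist_force: [-0.6, 0.3, 0.3]
finger_gap: 0.0004
```

Run:
```python
from h import *
s=snap('side','s5');st()
a=s['frame'][140:300,170:370,::-1];cv2.imwrite('pics/s5z.png',cv2.resize(a,None,fx=3.7,fy=3.7,interpolation=cv2.INTER_CUBIC))
```

```text
{'clock': 13.125, 'joint_pos': [0.2362, 0.5645, -0.0412, 1.017, -0.0105, 2.8083], 'qvel': [0.0054, -0.0213, 0.0353, 0.0054, 0.0025, 0.0027], 'tau': [0.0567, -56.5159, 25.4027, 0.4064, -0.036, -0.0029], 'tcp_pos': [0.5875, 0.2205, 0.0438], 'orientation': [0.004, 0.9594, 0.2809, -0.0262], 'wrist_force': [0.1, -0.4312, 0.5408], 'ft_torque': [0.023, -0.0079, 0.0158], 'finger_gap': 0.0002}
```

View pics/s5z.png

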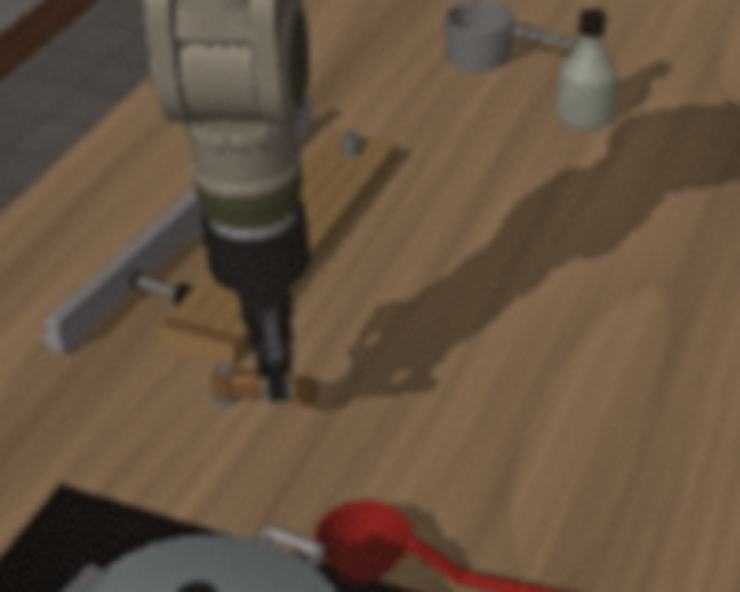

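Emit:
step_arm(series=[[[0,0,-1.5],0,255],[[0,0,-2.9],0,255],[[0,0,-3.1],0,255],[[0,0,-3.1],0,255]])

```text
clock: 13.62
tcp_pos: [0.5874, 0.2205, 0.0125]
orientation: [0.004, 0.959, 0.281, -0.026]
wrist_force: [0.7, -0.4, -0.8]
finger_gap: -0.0001
```

Run:
```python
from h import *
pin=np.array([.6475,.192])
for th in [.25,.35,.5,.65,.8,.95,1.1,1.25,1.4,1.5,1.57]:
    w=np.pi+th-.086; u=np.array([np.cos(w),np.sin(w)]); n=np.array([-u[1],u[0]])
    # rectangle support toward n (tool yaw .57)
    y=.57; s=11e-3*abs(np.dot(n,[np.cos(y),np.sin(y)]))+14.5e-3*abs(np.dot(n,[-np.sin(y),np.cos(y)]))
    print(th,(pin+.055*u-(.008+s)*n).round(4))
st()
s=snap('side','s6')
a=s['frame'][140:300,170:370,::-1];cv2.imwrite('pics/s6z.png',cv2.resize(a,None,fx=3.7,fy=3.7,interpolation=cv2.INTER_CUBIC))
```

```text
0.25 [0.589  0.2083]
0.35 [0.5878 0.2019]
0.5 [0.5875 0.1919]
0.65 [0.589  0.1817]
0.8 [0.5903 0.1741]
0.95 [0.5927 0.1665]
1.1 [0.5965 0.159 ]
1.25 [0.6017 0.1518]
1.4 [0.6083 0.1454]
1.5 [0.6134 0.1417]
1.57 [0.6173 0.1394]
{'clock': 13.625, 'joint_pos': [0.2363, 0.5937, -0.0754, 0.9542, -0.0105, 2.8083], 'qvel': [0.0003, -0.0095, 0.0127, 0.0021, 0.0011, -0.0015], 'tau': [-0.0559, -57.9015, 25.0971, 0.491, -0.0377, -0.0003], 'tcp_pos': [0.5874, 0.2205, 0.0125], 'orientation': [0.004, 0.9593, 0.281, -0.0264], 'wrist_force': [0.6988, -0.3778, -0.8461], 'ft_torque': [-0.0164, -0.068, -0.0301], 'finger_gap': -0.0001}
```

View pics/s6z.png

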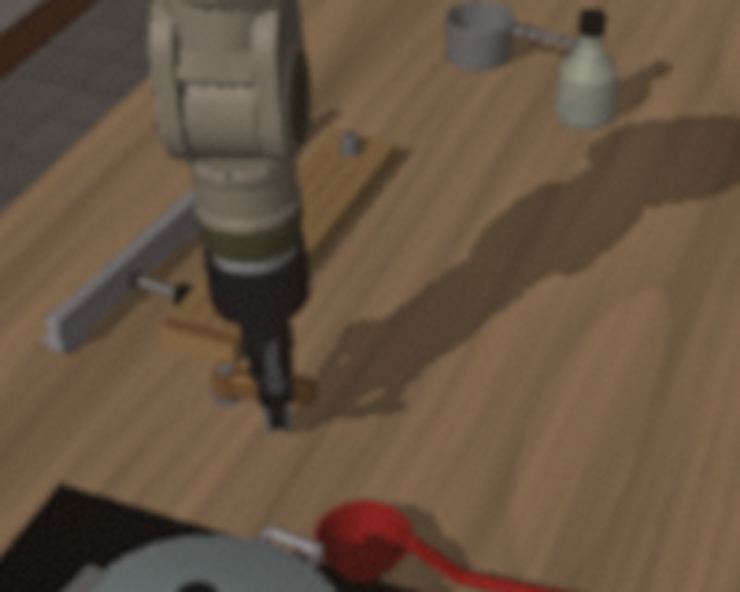

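The finger stands on the counter side of the keeper bar at zoomed (277,425). Now I'll push it round.

Emit:
step_arm(series=[[[0.1,-0.6,0],0,255],[[0.1,-1.2,0],0,255],[[0.1,-1.8,0],0,255],[[0.05,-2.3,0],0,255],[[0.05,-2.85,0],0,255]])

```text
clock: 14.3
tcp_pos: [0.5883, 0.1918, 0.013]
orientation: [0.004, 0.959, 0.281, -0.026]
wrist_force: [0.7, 1.7, 0.4]
finger_gap: 0.0004
```

Emit:
step_arm(series=[[[0.05,-0.5,0],0,255],[[0.1,-1.0,0],0,255],[[0.2,-1.4,0],0,255],[[0.3,-1.8,0],0,255],[[0.5,-2.5,0],0,255]])

```text
clock: 14.92
tcp_pos: [0.5932, 0.1668, 0.013]
orientation: [0.004, 0.959, 0.281, -0.026]
wrist_force: [1.0, 2.1, -0.6]
finger_gap: 0.0
```

Run:
```python
from h import *
s=snap('side','s7');st()
a=s['frame'][140:300,170:370,::-1];cv2.imwrite('pics/s7z.png',cv2.resize(a,None,fx=3.7,fy=3.7,interpolation=cv2.INTER_CUBIC))
```

```text
{'clock': 14.975, 'joint_pos': [0.1495, 0.5734, -0.1106, 0.9372, -0.0151, 2.7221], 'qvel': [0.0034, 0.0002, 0.0014, 0.0002, -0.003, 0.0195], 'tau': [0.861, -57.3428, 25.0474, 0.5827, -0.1285, 0.014], 'tcp_pos': [0.5936, 0.1657, 0.013], 'orientation': [0.0041, 0.9594, 0.2808, -0.026], 'wrist_force': [-0.183, 0.3219, -0.3256], 'ft_torque': [0.1849, 0.006, 0.0744], 'finger_gap': 0.0002}
```

View pics/s7z.png

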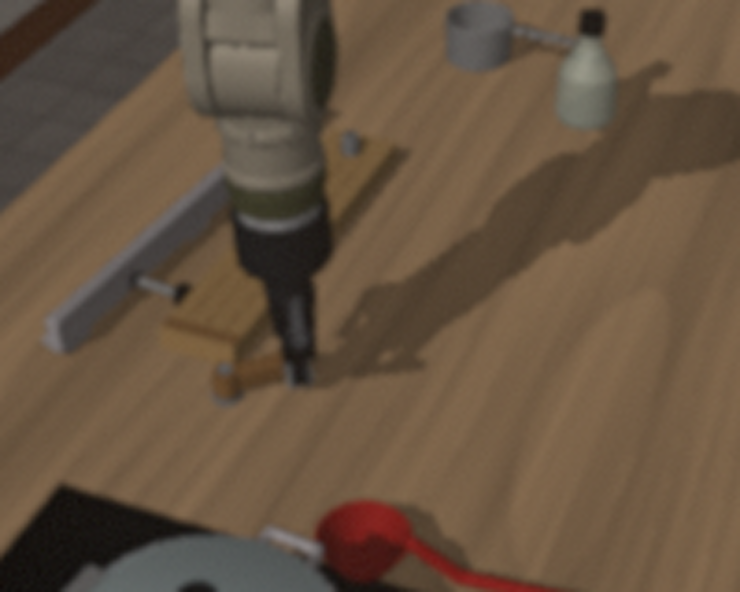

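Emit:
step_arm(series=[[[0.2,-0.4,0],0,255],[[0.4,-0.8,0],0,255],[[0.6,-1.1,0],0,255],[[0.8,-1.4,0],0,255],[[1.1,-1.7,0],0,255]])

```text
clock: 15.6
tcp_pos: [0.6046, 0.1486, 0.0129]
orientation: [0.004, 0.959, 0.281, -0.026]
wrist_force: [-0.9, 1.0, -0.6]
finger_gap: -0.0001
```

Emit:
step_arm(series=[[[0.2,-0.2,0],0,255],[[0.4,-0.35,0],0,255],[[0.6,-0.5,0],0,255],[[0.8,-0.6,0],0,255]])

```text
clock: 16.1
tcp_pos: [0.6126, 0.1425, 0.0129]
orientation: [0.004, 0.959, 0.281, -0.026]
wrist_force: [-1.2, 1.8, 0.8]
finger_gap: -0.0
```

Emit:
step_arm(series=[[[0.15,-0.1,0],0,255],[[0.3,-0.15,0],0,255]])

```text
clock: 16.35
tcp_pos: [0.6157, 0.1409, 0.0129]
orientation: [0.004, 0.959, 0.281, -0.026]
wrist_force: [-1.0, 0.4, -0.3]
finger_gap: 0.0004
```

Emit:
step_arm(series=[[[0.1,-0.05,0],0,255],[[0.2,-0.05,0],0,255]])

```text
clock: 16.6
tcp_pos: [0.6177, 0.1402, 0.0129]
orientation: [0.004, 0.959, 0.281, -0.026]
wrist_force: [-0.9, 0.1, -0.6]
finger_gap: -0.0003
```

Emit:
step_arm(series=[[[0.1,0,0],0,255],[[0.2,0,0],0,255]])

```text
clock: 16.85
tcp_pos: [0.6197, 0.14, 0.0129]
orientation: [0.004, 0.959, 0.281, -0.026]
wrist_force: [-1.1, -1.0, 0.1]
finger_gap: -0.0
```

Emit:
step_arm(series=[[[0.1,0,0],0,255],[[0.15,0,0],0,255]])

```text
clock: 17.1
tcp_pos: [0.6211, 0.1399, 0.0128]
orientation: [0.005, 0.959, 0.281, -0.027]
wrist_force: [-1.9, -0.9, -0.1]
finger_gap: -0.0004
```

Emit:
step_arm(series=[[[0.1,0,0],0,255],[[0.1,0,0],0,255]])

```text
clock: 17.35
tcp_pos: [0.6214, 0.1398, 0.0127]
orientation: [0.004, 0.959, 0.281, -0.027]
wrist_force: [-4.5, -1.3, 1.9]
finger_gap: 0.0003
```

Emit:
step_arm(series=[[[0.1,0,0],0,255],[[0.1,0,0],0,255]])

```text
clock: 17.6
tcp_pos: [0.6216, 0.1397, 0.0126]
orientation: [0.004, 0.959, 0.281, -0.028]
wrist_force: [-5.2, -0.8, 3.2]
finger_gap: -0.0002
```

Run:
```python
from h import *
s=snap('side','s8');c=snap('top','t8');st()
a=s['frame'][180:265,180:290,::-1];cv2.imwrite('pics/s8z.png',cv2.resize(a,None,fx=6.5,fy=6.5,interpolation=cv2.INTER_CUBIC))
```

```text
{'clock': 17.7, 'joint_pos': [0.104, 0.6115, -0.043, 0.9701, -0.0186, 2.6769], 'qvel': [-0.0001, 0.0001, -0.0014, -0.0011, -0.0003, 0.0002], 'tau': [0.0296, -58.9214, 28.0398, -1.7085, 0.1354, -0.0537], 'tcp_pos': [0.6216, 0.1397, 0.0126], 'orientation': [0.0043, 0.9594, 0.2806, -0.0281], 'wrist_force': [-4.7372, -1.9413, 2.6175], 'ft_torque': [-0.244, 0.9606, -0.0725], 'finger_gap': -0.0001}
```

View pics/s8z.png

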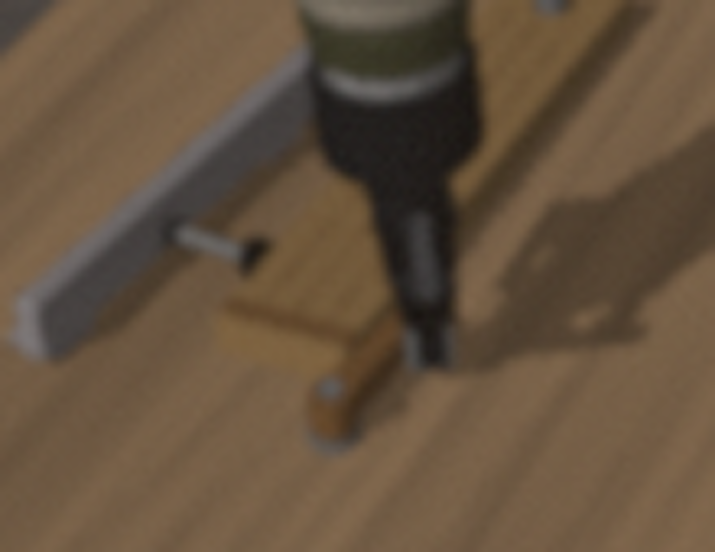

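The keeper has met firm resistance at about 5 N, slightly past where I predicted. I'll retract and check.

Emit:
step_arm(series=[[[-0.3,0,0],0,255],[[-1,0,0],0,255],[[-2,0,0],0,255],[[-3,0,1],0,255],[[-4,0,4],0,255]])

```text
clock: 18.32
tcp_pos: [0.5793, 0.1396, 0.052]
orientation: [0.004, 0.959, 0.281, -0.03]
wrist_force: [0.7, 0.1, -0.0]
finger_gap: -0.0001
```

Emit:
step_arm(series=[[[-3,-4,4],0,255],[[-6,-9,8],0,255],[[-9,-14,12],0,255],[[-11,-19,14],0,255],[[-13,-24,14],0,255]])

```text
clock: 18.95
tcp_pos: [0.4508, -0.0986, 0.1947]
orientation: [0.006, 0.959, 0.281, -0.027]
wrist_force: [-0.1, -0.7, 0.2]
finger_gap: 0.0001
```

Emit:
step_arm(series=[[[0,-5,0],0,255],[[0,-10,0],0,255],[[0,-15,0],0,255],[[0,-15,0],0,255]])

```text
clock: 19.45
tcp_pos: [0.4504, -0.2515, 0.1952]
orientation: [0.007, 0.96, 0.279, -0.027]
wrist_force: [-0.0, 0.9, -0.8]
finger_gap: 0.0001
```

Run:
```python
from h import *
s=snap('side','s9');c=snap('top','t9');st()
a=s['frame'][160:265,170:300,::-1];cv2.imwrite('pics/s9z.png',cv2.resize(a,None,fx=5.5,fy=5.5,interpolation=cv2.INTER_CUBIC))
a=c['frame'][105:225,200:360,::-1];cv2.imwrite('pics/t9z.png',cv2.resize(a,None,fx=5,fy=5,interpolation=cv2.INTER_CUBIC))
```

```text
{'clock': 19.55, 'joint_pos': [-0.6309, 0.2344, -0.1507, 1.2101, -0.0502, 1.9421], 'qvel': [0.0318, -0.0081, -0.0134, 0.0033, 0.0002, -0.0016], 'tau': [-1.0369, -42.2197, 29.419, 0.0449, -0.2289, -0.0149], 'tcp_pos': [0.4502, -0.2484, 0.195], 'orientation': [0.0056, 0.9594, 0.2807, -0.0273], 'wrist_force': [0.2728, -0.0574, 0.4367], 'ft_torque': [0.0337, -0.0061, 0.0244], 'finger_gap': 0.0005}
```

View pics/s9z.png

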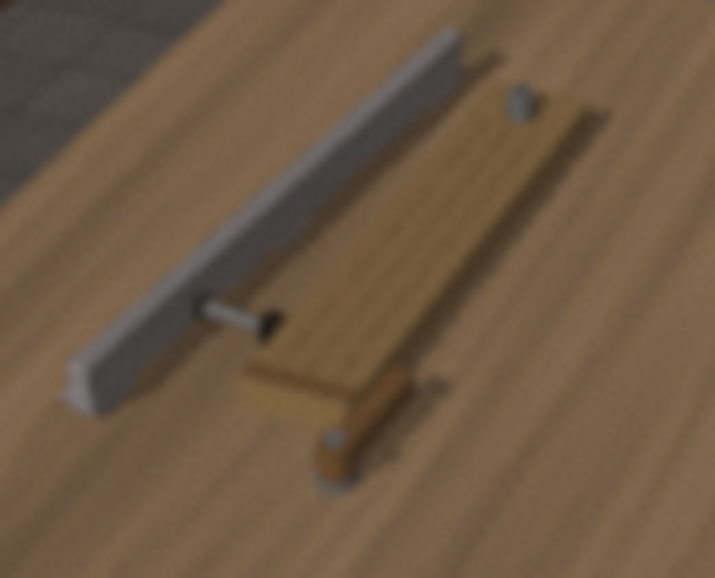

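View pics/t9z.png

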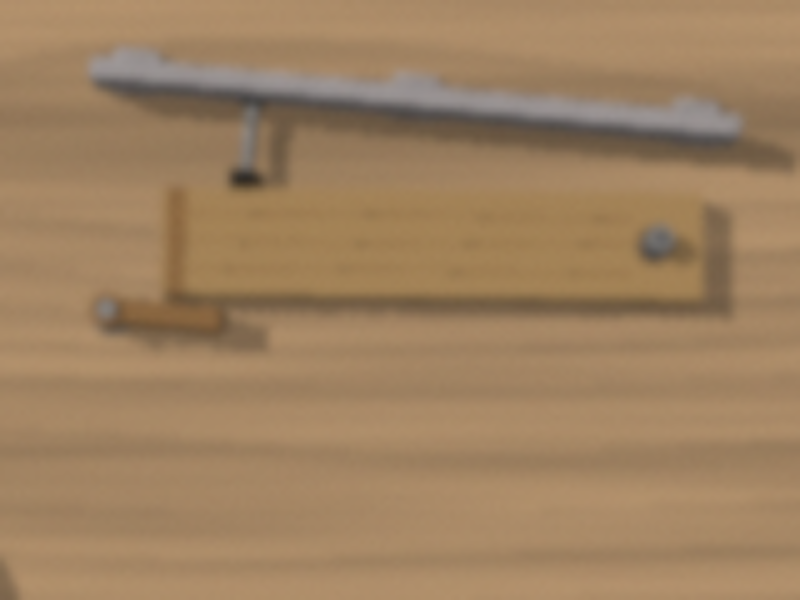

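View pics/t9.png

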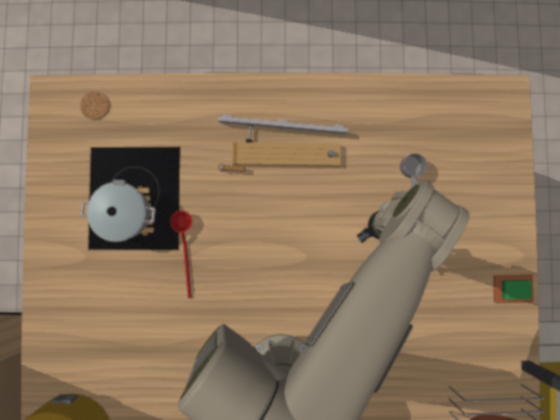

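Both views show the board on the stop and the keeper across it. I'll check the keeper angle more finely against the rail.

Run:
```python
from h import *
c=pickle.load(open('pics/t9.pkl','rb'));s=pickle.load(open('pics/s9.pkl','rb'))
g=c['frame'];a=g[155:180,212:262,::-1];a=cv2.resize(a,None,fx=15,fy=15,interpolation=cv2.INTER_CUBIC)
# predicted outlines
post=np.array([.691,-.159]);yaw=-.086;R=np.array([[np.cos(yaw),-np.sin(yaw)],[np.sin(yaw),np.cos(yaw)]])
pin=np.array([.6475,.192])
def draw(img,cam,P,off,k,col):
    p=((w2px(cam,P)-off+.5)*k-.5).astype(int);cv2.polylines(img,[p.reshape(-1,1,2)],True,col,1)
for th,col in((1.57,(0,255,0)),(1.50,(0,0,255))):
    w=np.pi+th+yaw;u=np.array([np.cos(w),np.sin(w)]);n=np.array([-u[1],u[0]])
    P=[[*(pin+l*u+m*n),.027] for l,m in((0,.008),(.075,.008),(.075,-.008),(0,-.008))]
    draw(a,c,P,np.array([212,155]),15,col)
    print(th,w2px(c,P).round(1).tolist())
cv2.imwrite('pics/k9.png',a)
b=cv2.resize(s['frame'][215:255,215:255,::-1],None,fx=14,fy=14,interpolation=cv2.INTER_CUBIC)
cv2.imwrite('pics/k9s.png',b)
```

```text
1.57 [[221.2, 164.2], [244.5, 166.2], [244.0, 171.1], [220.8, 169.1]]
1.5 [[221.4, 164.2], [244.5, 167.8], [243.7, 172.7], [220.6, 169.1]]
```

View pics/k9.png

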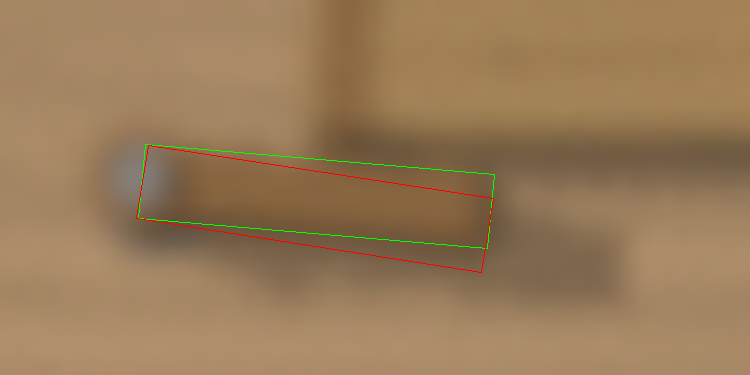

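View pics/k9s.png

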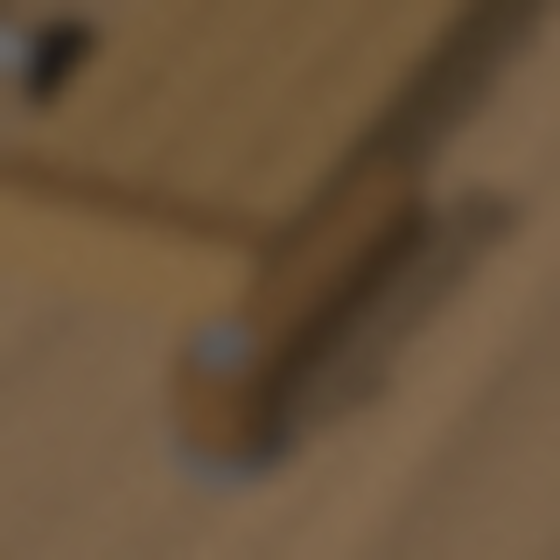

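The keeper matches the 1.57 rad outline, with a visible gap to the board. I'm handing it in.

Run:
```python
from h import *
st(); print(env.hand_in())
```

```text
{'clock': 19.55, 'joint_pos': [-0.6309, 0.2344, -0.1507, 1.2101, -0.0502, 1.9421], 'qvel': [0.0318, -0.0081, -0.0134, 0.0033, 0.0002, -0.0016], 'tau': [-1.0369, -42.2197, 29.419, 0.0449, -0.2289, -0.0149], 'tcp_pos': [0.4502, -0.2484, 0.195], 'orientation': [0.0056, 0.9594, 0.2807, -0.0273], 'wrist_force': [0.2728, -0.0574, 0.4367], 'ft_torque': [0.0337, -0.0061, 0.0244], 'finger_gap': 0.0005}
the job is handed in; nothing more can be done
None
```

The board is stowed against the rubber stop and the keeper is turned across in front of it. I handed the job in at 19.6 s of the 72 s allowed.

- **Board:** I swung it round with the closed fingertips until I felt the stop. I then held the push for about 2 s at 11–12 N, with a peak reading of 12.9 N. That was measured at the wrist, so the force on the stop itself was a little lower because of friction. While pressing, I also bore down on the board's edge with about 2 N.
- **Keeper:** I pushed it round until it met firm resistance at about 5 N, then backed off and moved the arm clear.

**Last checks:** In the final pictures the board lies flat on its post and touches the stop. The keeper outline fits 1.57 rad, though a first rough reading was about 0.03 rad short of that. A small gap shows between keeper and board. The kaldero and ladle look where they started. In that last view the arm hid the cruet and part of the measuring cup. They were unmoved in an earlier view, and the fingertips stayed about 7 cm above the cruet's top when the arm passed near it.

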